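Shut the rooftop feeding kit against the rain

TASK

Rain is coming, so shut the feeding kit up: screw the steel cap of the glass jar on the plant stand's lowest tier clockwise until it is fully tight, and push the open upper drawer of the small grey chest fully home. Leave the chest's lower drawer shut and everything else standing where it is.

Things in the scene. Friction and masses are not known exactly. Their poses are not given: they have to be found in the camera images.
- stand: Plant stand of wrought aluminium, fixed to the table, with three round staggered trays. Origin on the table. In its own frame: lowest tray centre (-140, 0), radius 115, top face 60 high; middle tray centre (20, 135), radius 75, 110 high; top tray centre (55, -65), radius 80, 170 high (mm). The stand and the chest may stand on either side of the table.
- jar: Glass feed jar clamped in a wire cradle on the lowest tray, it does not turn. Origin at the centre of its underside. Body 84 mm across up to 90 mm high, shoulder sloping in to a neck 52 mm across that begins 104 mm up. A small steel stop lug on the shoulder lies toward the jar's -x side.
- cap (a joint): Captive screw cap of the jar, turning about the jar's upright axis; it never comes off. 0 rad = fully tight, against its stop; grows counter-clockwise seen from above (tighten clockwise). Starts 1.6 to 2.6 rad open, more than one wrist turn. Turning takes about 0.15 N m. It rises 1.2 mm per rad. A 25 mm ridge on its top points from the axis over the jar's stop lug when tight.
- cap_top (a point): Centre of the cap's top face, on its axis, 146 mm above the jar's underside when tight. The cap is a ribbed steel disc 58 mm in diameter and 24 mm high, with free space round it to the shoulder, 18 mm below its lower edge. Turns with the cap.
- chest: Small grey kit chest, fixed to the table, 220 deep (x), 200 wide (y), 130 high (mm), two drawers one above the other with bar handles. Origin at the centre of its underside; its front faces its own -x, the drawers slide out along -x.
- chest_drawer0 (a joint): Upper drawer of the chest: 0 m = fully home, grows as it is pulled out; starts 0.06 to 0.11 open, slides with slight friction and stays where it is left. A steel scoop lies fixed in it.
- chest_drawer0_handle (a point): Middle of the upper drawer's level bar handle, 35 mm out from the drawer's front face, the bar is 100 mm long along the chest's y and about 10 mm thick.
- chest_drawer1 (a joint): Lower drawer of the chest, shut at the start: 0 m = fully home.
- bowl: White ceramic feeding bowl, 136 mm across, 50 high, on the top tray, to be left alone. Origin under its centre.
- tub: White plastic tub with a clipped-on grey lid, 108 x 92 x 74 mm high, on the middle tray, to be left alone. Origin under its centre.
- brush: Wooden hand brush, 155 mm long, 29 high, lying on the lowest tray behind the jar, to be left alone. Origin under its middle.
- succulent: Terracotta pot with a small plant, 74 mm across and about 105 high, on the rear half of the chest's top, to be left alone. Origin under its centre.
- cup: Open steel cup, 64 mm across, 60 high, at the right side of the table, to be left alone. Origin under its centre.
- mister: Clear plastic bottle, 64 mm across, 170 high, at the left side of the table, to be left alone. Origin under its centre.

How it is judged:
By the outcome, as a careful person would: the job done as asked, in the order asked, and still so for the second after the job is handed in, with the robot touching nothing.
It also fails if it takes over 67 s, if anything falls off the work surface, if the arm or the gripper's body presses on something with over 40 N, if the wrist force passes 120 N, or if a joint passes its speed limit or range.

ROBOT

A 6-joint arm with a two-finger parallel gripper is mounted at the origin on the work surface. World frame = base frame: x ahead of the robot, y to its left, z up, the work surface at z = 0. Lengths are in mm, angles in rad, forces in N, time in s.
With the tool pointing down it reaches from about 400 to 925 mm from the base axis. Payload 12.5 kg.
Tool frame: the origin (TCP) lies midway between the tips of the shut fingers; the grasp point (between the pads) lies 19 mm behind it; z points along the fingers, y is the line along which they close (so a half turn about z gives the same grasp; the last joint's range is limited). The gripper opens to 95 mm and grips with 3 to 60 N. Pads are 20 mm wide; open, the fingers measure 119 mm over their backs; the gripper's body (75 mm by 180 mm) begins 59 mm behind the grasp point.
Start: joints at [1.058, 0.491, 1.559, -0, 1.092, -0.106], TCP at [247.281, 574.02, 214.661] pointing down, gripper open.
Joint ranges: [-3.1, 3.1], [-0.84, 2.19], [0.05, 2.79], [-1.13, 4.28], [0.06, 2.93], [-2.69, 2.69]. Speed limits (rad/s): [2.22, 2.22, 2.79, 3.14, 3.14, 3.14].

INTERFACE

Orientations are given as [roll, pitch, yaw] about the fixed x, y, z axes, in that order (R = Rz(yaw) Ry(pitch) Rx(roll)).
In Python, from cell import env gives the robot as it stands.
- The arm moves only by the shell command python3 -m inch 'ROWS'. ROWS is JSON, a list of rows, each a list of 7 numbers: the turn, a rotation vector about the tool's x, y, z in rad, then the shift along the tool's x, y, z in cm, then the closure, from -1 (fully open) to 1 (shut). A call has 1 to 20 rows; each row shifts and turns the commanded pose from where the row before left it, along the tool's axes as they then stand; what a row does not reach is not made up. A row lasts 1/8 s, in which the tool goes at most 62.5 mm and 10.7 degrees, less where a joint would pass 70% of its speed; a pose out of reach is approached as far as the arm can. A call with a gripper value outside its range is refused whole. The fingers move at their own pace and stop on an object; the grip force is fixed at half the most. Time passes only in rows, so rows that do not move let the fingers close. It gives the time, the measured TCP pose, the force, the opening and the grip force at its end, in the units of the state.
- env.state(): the state, without advancing time (a new reading comes with each control period).
- env.read_camera(name): name is "scene" or "top" or "wrist"; returns a dict with "img" (480x640x3 uint8, red, green, blue), "depth" (480x640 float32, mm along the optical axis (not along the pixel's ray), 0 where there is no reading), "fx", "fy", "cx", "cy" (pixels), "D" ([k1, k2, p1, p2, k3] as OpenCV has them; the pictures are not rectified), "position" and "orientation" of the camera in the world. Camera axes: x right, y down, z forward; pixel columns grow to the right and rows downward; lengths in mm; the calibration is good to about 2 mm. A picture is of the moment at which its call begins.
- env.job_done(): hands the job in; it is judged then, once.
Trained networks look in a picture, given as the dict that the camera call returned (one of the last four; its "shot" number tells which), for a name from the list of things; names that differ only in an ending like _2 or _b are one class to them, and where a whole thing is asked for, a point or a joint stands for the part that bears it (a point fixed in the world has none). Each returns a list of dicts, best first, with "score" (0 to 1); they miss things now and then, are a little off and sometimes report something else, mostly with a low value. They report only what shows in the picture. A call takes as long as a camera call.
- env.find_in(picture, target): "centre" ([x, y, z] in mm, in the coordinates of the camera as it stood for that picture, good to about 4 mm: the middle of the surface that is visible of it).
- env.trace(picture, target): "mask" (480x640 bool, what is visible of it).
The state is a dict: "t": time; "joints": joint angles; "qvel": joint speeds; "tau": joint torques, N m; "eef_pos": TCP position; "tcp_rot": TCP orientation; "ft_force": force on the tool from outside, world axes, zero at the start; "moment": the same for the moment, N m; "opening": opening from 0.0 (shut) to 1.0 (fully open); "grip_force": force on a finger pad.
Only numpy, scipy, OpenCV 4.12 (cv2) and the standard library are available. Lean on these libraries where they do the work, as an engineer would, in place of code of your own. Each camera call takes 0.05 s, during which the arm holds its last target. There are 200 camera calls.

## Working session

There is one attempt and no reset: what is moved stays moved. The work goes in short steps, Python scripts to look and compute and a shell command to move; the robot and the scene stay as the last step left them, time stands still between calls to the robot, and variables do not carry over. Pictures are saved under pics/ and viewed, at most 10 in all, crops included, and the job is handed in when it is done.

```bash
mkdir -p pics; ls; cat > h.py <<'E'
import numpy as np, cv2
from scipy.spatial.transform import Rotation as R
from cell import env
def cam(p):
    return R.from_euler('xyz',p['orientation']).as_matrix() if np.size(p['orientation'])==3 else np.array(p['orientation']), np.array(p['position'])
def w(p,c):
    r,t=cam(p); return r@np.array(c)+t
def cloud(p,mask):
    v,u=np.nonzero(mask&(p['depth']>0)); K=np.array([[p['fx'],0,p['cx']],[0,p['fy'],p['cy']],[0,0,1]])
    n=cv2.undistortPoints(np.stack([u,v],1).astype(float)[:,None],K,np.array(p['D']))[:,0]
    z=p['depth'][v,u][:,None]; r,t=cam(p)
    return (np.hstack([n,np.ones((len(n),1))])*z)@r.T+t
def save(p,n): cv2.imwrite('pics/'+n+'.png',cv2.cvtColor(p['img'],cv2.COLOR_RGB2BGR))
E
python3 - <<'E'
from h import *
np.set_printoptions(precision=1,suppress=True)
print(env.state())
for c in ['scene','top']:
    p=env.read_camera(c); save(p,c); print(c,p['position'],p['orientation'])
    for n in ['cap_top','cap','jar','chest','chest_drawer0','chest_drawer0_handle','succulent','stand','bowl','tub','brush','cup','mister']:
        print(n,[(round(d['score'],2),w(p,d['centre'])) for d in env.find_in(p,n)[:2]])
E
```

```text
pics
{'t': 0.0, 'joints': array([ 1.1,  0.5,  1.6,  0. ,  1.1, -0.1]), 'qvel': array([ 0.,  0., -0.,  0., -0., -0.]), 'tau': array([  0. , -61.3, -25.8,   0.1,   0. ,  -0. ]), 'eef_pos': array([247.1, 573.8, 214.1]), 'tcp_rot': array([-3.1, -0. ,  2.7]), 'ft_force': array([0.6, 0. , 0.6]), 'moment': array([-0. ,  0. , -0.1]), 'grip_force': 0.0, 'opening': 1.000625369382232}
scene [ 754.4  941.4 1397.4] [-2.5 -0.   3. ]
cap_top [(0.79, array([459.4, 243.1, 209.3]))]
cap [(0.5, array([459.9, 241.4, 208.8])), (0.29, array([582.9, 267.5,  64.5]))]
jar [(0.55, array([467. , 260.4, 149.5]))]
chest [(0.76, array([ 612. , -161.2,  112.9]))]
chest_drawer0 [(0.89, array([ 500. , -196.9,   90.7])), (0.2, array([456.2, 239.7, 209.8]))]
chest_drawer0_handle [(0.78, array([ 502.3, -200.3,   84.5]))]
succulent [(0.61, array([ 696.6, -193.5,  190.8]))]
stand [(0.86, array([580.9, 266.2,  61.3])), (0.67, array([620.7, 407.5, 187.2]))]
bowl [(0.87, array([705. , 197.4, 194.3])), (0.39, array([ 503.7, -200.3,   88.5]))]
tub [(0.95, array([617.4, 406.5, 190.9])), (0.25, array([461.4, 240.8, 211.8]))]
br
[... 292 characters left out ...]
, 212.5, 158.1]))]
chest [(0.98, array([ 594.9, -215. ,  128.8]))]
chest_drawer0 [(0.82, array([ 502.5, -205.1,   78.9])), (0.61, array([ 557.3, -121.2,   65.9]))]
chest_drawer0_handle [(0.8, array([ 508.2, -202.9,   79.4]))]
succulent [(0.82, array([ 688. , -210.4,  192.2])), (0.19, array([609.7, 389. , 186.2]))]
stand [(0.67, array([550.4, 217.4,  55.7]))]
bowl [(0.58, array([714.4, 218.9, 189.1]))]
tub [(0.8, array([610.8, 389.1, 180.5])), (0.31, array([ 558.9, -120.8,   65. ]))]
brush [(0.65, array([554.9, 255.2,  84. ])), (0.25, array([457.8, 229.9, 210.1]))]
cup [(0.66, array([ 535.7, -600.5,   30.4])), (0.63, array([456.4, 230.3, 207.4]))]
mister [(0.57, array([461.1, 573.5, 109.7]))]
```

View pics/scene.png

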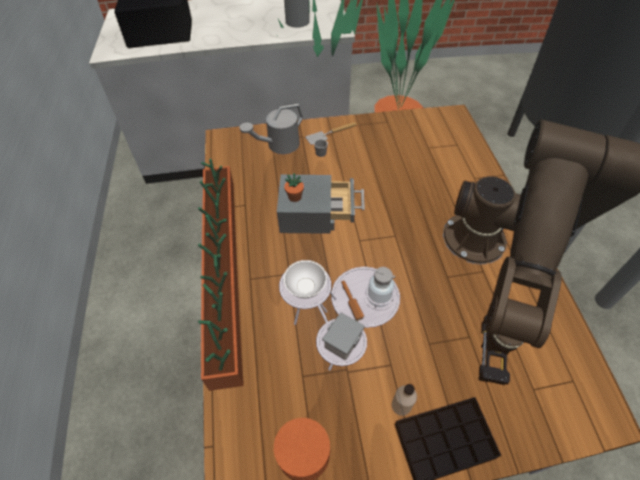

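View pics/top.png

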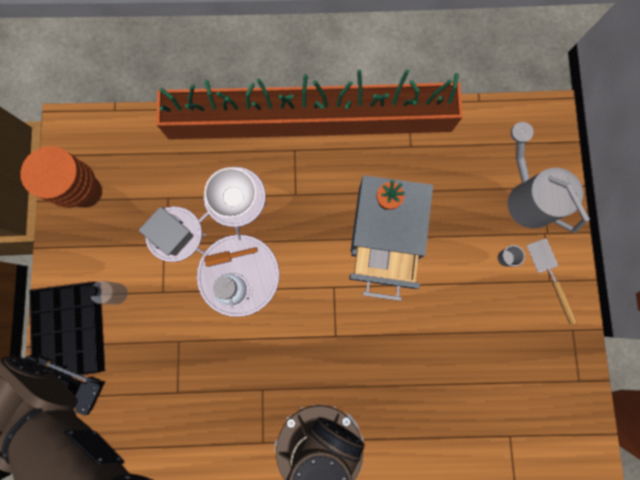

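```bash
python3 - <<'E'
from h import *
np.set_printoptions(precision=1,suppress=True)
for c in ['scene','top']:
    p=env.read_camera(c)
    d=env.trace(p,'cap'); 
    P=cloud(p,d[0]['mask']); zt=np.percentile(P[:,2],95); print(c,'z',zt,np.median(P[:,2]))
    T=P[(P[:,2]>200)&(abs(P[:,0]-458)<45)&(abs(P[:,1]-232)<45)]
    print('cap top', len(T),T.min(0),T.max(0),T.mean(0), cv2.minEnclosingCircle(T[:,:2].astype(np.float32)))
    H=cloud(p,env.trace(p,'chest_drawer0_handle')[0]['mask']); print('handle',cv2.minAreaRect(H[:,:2].astype(np.float32)),np.median(H,0))
    C=cloud(p,env.trace(p,'chest')[0]['mask']); C=C[(C[:,2]>122)&(C[:,2]<140)]; print('chest top',cv2.minAreaRect(C[:,:2].astype(np.float32)))
s=env.state();print(s['t'],s['tcp_rot'])
E
```

```text
scene z 213.4960631921748 208.25234449951358
cap top 247 [428.5 206.3 200. ] [485.7 264.4 216. ] [457.7 237.4 208.9] ((457.0921936035156, 235.07708740234375), 30.37620735168457)
handle ((475.1947021484375, -251.54798889160156), (308.08349609375, 140.30050659179688), 75.3461685180664) [ 497.6 -204.8   87.4]
chest top ((610.1387939453125, -216.66665649414062), (206.2203826904297, 295.0613098144531), 80.13713073730469)
top z 211.91492393057257 207.78695677633243
cap top 403 [429.4 202.4 200.4] [484.  258.8 214.7] [456.6 230.2 207.9] ((457.1957092285156, 230.5073699951172), 29.201608657836914)
handle ((490.53839111328125, -199.27700805664062), (190.23333740234375, 137.67112731933594), 80.1912841796875) [ 503.  -205.5   78.8]
chest top ((608.51953125, -221.70953369140625), (199.9704132080078, 295.0599670410156), 80.22071838378906)
1.8 [ 3.1 -0.   2.7]
```

The scene view shows the jar on the left tray (380,285) and the chest with its open drawer (340,200). The top view shows the cap at (228,290) and the drawer handle at (383,297). I'll move above the cap and look with the wrist camera.

```bash
python3 -m inch '[[0,0,0,0,0,-4,-1],[0,0,0,-3.28,-2.31,-1,-1],[0,0,0,-3.28,-2.31,-1,-1],[0,0,0,-3.28,-2.31,-1,-1],[0,0,0,-3.28,-2.31,-1,-1],[0,0,0,-3.28,-2.31,-1,-1],[0,0,0,-3.28,-2.31,0,-1],[0,0,0,-3.28,-2.31,0,-1],[0,0,0,-3.28,-2.31,0,-1],[0,0,0,-3.28,-2.31,0,-1],[0,0,0,-3.28,-2.31,0,-1],[0,0,0,0,0,0,-1]]'
cat > wr.py <<'E'
from h import *
import sys
np.set_printoptions(precision=3,suppress=True)
p=env.read_camera('wrist'); save(p,sys.argv[1])
d=env.trace(p,'cap')
if d:
    P=cloud(p,d[0]['mask']); T=P[(P[:,2]>195)]
    print(d[0]['score'],T.min(0),T.max(0),np.median(T,0),cv2.minEnclosingCircle(T[:,:2].astype(np.float32)))
print([(x['score'],w(p,x['centre'])) for x in env.find_in(p,'cap_top')])
s=env.state(); print(s['t'],s['joints'],s['eef_pos'],s['tcp_rot'],p['position'])
E
python3 wr.py w1
```

```text
t: 3.3
eef_pos: [458.1, 230.3, 304.6]
tcp_rot: [-3.142, 0.0, 2.732]
ft_force: [1.0, -0.1, -0.2]
opening: 1.002
grip_force: 0.0
0.71 [427.127 204.908 195.049] [485.479 263.135 213.198] [454.961 234.778 207.819] ((456.58270263671875, 233.8195343017578), 29.948278427124023)
[(0.88, array([454.312, 234.459, 209.259]))]
3.45 [ 0.342  0.243  1.7    0.     1.198 -0.822] [456.806 232.475 304.676] [ 3.141 -0.     2.735] [391.601 259.885 473.861]
```

View pics/w1.png

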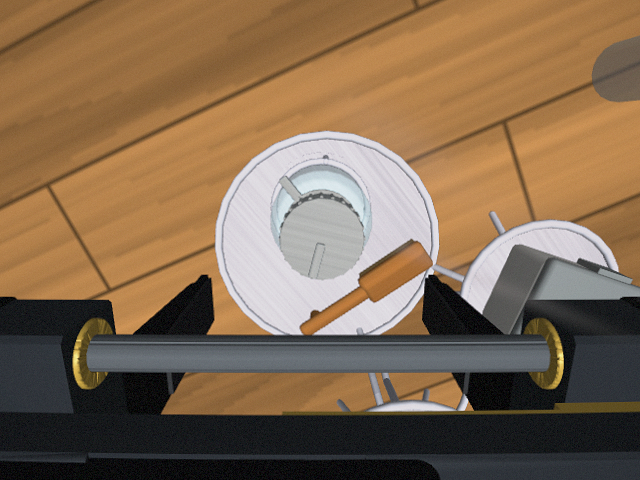

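The wrist view shows the cap at (322,240), its ridge pointing down to (315,275) and the stop lug at (290,187). It therefore needs about 2.1 rad clockwise. I'll wind the wrist back counter-clockwise first, then descend and grip.

```bash
python3 -m inch '[[0,0,-0.175,0,0,0,-1],[0,0,-0.175,0,0,0,-1],[0,0,-0.175,0,0,0,-1],[0,0,-0.175,0,0,0,-1],[0,0,-0.175,0,0,0,-1],[0,0,-0.175,0,0,0,-1],[0,0,-0.175,0,0,0,-1],[0,0,-0.175,0,0,0,-1],[0,0,-0.175,0,0,0,-1],[0,0,0,-0.14,0.06,4,-1],[0,0,0,0,0,4,-1],[0,0,0,0,0,3,-1],[0,0,0,0,0,1.4,-1],[0,0,0,0,0,0,1],[0,0,0,0,0,0,1],[0,0,0,0,0,0,1],[0,0,0,0,0,0,1],[0,0,0,0,0,0,1]]'; python3 - <<'E'
from h import *
np.set_printoptions(precision=3,suppress=True)
print(env.state())
E
```

```text
t: 5.7
eef_pos: [457.3, 233.6, 181.1]
tcp_rot: [-3.141, 0.001, -1.974]
ft_force: [-0.6, 0.0, 3.4]
opening: 0.605
grip_force: 30.0
{'t': 5.7, 'joints': array([ 0.344,  0.374,  1.87 ,  0.   ,  0.897, -2.395]), 'qvel': array([-0.001,  0.   , -0.001, -0.001,  0.001, -0.001]), 'tau': array([ -0.127, -47.986, -21.442,  -0.112,  -0.119,  -0.   ]), 'eef_pos': array([457.26 , 233.644, 181.057]), 'tcp_rot': array([-3.141,  0.001, -1.974]), 'ft_force': array([-0.62 ,  0.044,  3.427]), 'moment': array([ 0.046,  0.222, -0.011]), 'grip_force': 30.000386238098145, 'opening': 0.6048488641400125}
```

```bash
python3 -m inch '[[0,0,0.17,0,0,0.02,1],[0,0,0.17,0,0,0.02,1],[0,0,0.17,0,0,0.02,1],[0,0,0.17,0,0,0.02,1],[0,0,0.17,0,0,0.02,1],[0,0,0.17,0,0,0.02,1],[0,0,0.17,0,0,0.02,1],[0,0,0.17,0,0,0.02,1],[0,0,0.17,0,0,0.02,1],[0,0,0,0,0,0,1]]'
cat > st.py <<'E'
from h import *
np.set_printoptions(precision=3,suppress=True)
s=env.state(); print(s['t'],'j6',s['joints'][5],'yaw',s['tcp_rot'][2],'M',s['moment'],'F',s['ft_force'],s['eef_pos'],s['opening'])
E
python3 st.py
python3 -m inch '[[0,0,0.12,0,0,0.015,1],[0,0,0.12,0,0,0.015,1],[0,0,0,0,0,0,1]]'; python3 st.py
```

```text
t: 6.95
eef_pos: [457.3, 233.6, 179.2]
tcp_rot: [3.141, 0.001, 2.781]
ft_force: [0.4, -1.1, 4.2]
opening: 0.605
grip_force: 30.0
6.95 j6 -0.8663316756322176 yaw 2.7807377769644037 M [-0.246  0.027 -0.102] F [ 0.381 -1.075  4.164] [457.301 233.561 179.212] 0.6052233033125566
t: 7.32
eef_pos: [457.3, 233.5, 178.8]
tcp_rot: [3.141, 0.0, 2.544]
ft_force: [-0.4, -1.9, 5.4]
opening: 0.607
grip_force: 30.0
7.325 j6 -0.6293950045334581 yaw 2.543761636565255 M [-0.399  0.086 -0.16 ] F [-0.43  -1.924  5.398] [457.329 233.526 178.84 ] 0.6074270925114575
```

```bash
for i in 1; do python3 -m inch '[[0,0,0.1,0,0,0.012,1],[0,0,0,0,0,0,1]]' >/dev/null; python3 st.py; python3 -m inch '[[0,0,0.1,0,0,0.012,1],[0,0,0,0,0,0,1]]'>/dev/null; python3 st.py; python3 -m inch '[[0,0,0.1,0,0,0.012,1],[0,0,0,0,0,0,1]]'>/dev/null; python3 st.py; done
```

```text
7.575 j6 -0.530026253901034 yaw 2.4444485405555576 M [-0.44   0.096 -0.113] F [-0.387 -2.766  5.243] [457.294 233.533 178.752] 0.6024626866151979
7.825 j6 -0.43005664600282645 yaw 2.3444485980583254 M [-0.415  0.011 -0.129] F [-0.213 -1.632  5.44 ] [457.306 233.517 178.627] 0.6040563285479397
8.075 j6 -0.3300007483966287 yaw 2.244377071287789 M [-0.407  0.009 -0.146] F [-1.043 -2.706  5.475] [457.323 233.518 178.519] 0.6067860383958373
```

```bash
for i in 1; do python3 -m inch '[[0,0,0.1,0,0,0.012,1],[0,0,0,0,0,0,1]]' >/dev/null; python3 st.py; python3 -m inch '[[0,0,0.1,0,0,0.012,1],[0,0,0,0,0,0,1]]'>/dev/null; python3 st.py; python3 -m inch '[[0,0,0.1,0,0,0.012,1],[0,0,0,0,0,0,1]]'>/dev/null; python3 st.py; done
```

```text
8.325 j6 -0.23005074909534978 yaw 2.1445013648188698 M [-0.45   0.087 -0.094] F [ 0.139 -3.197  5.224] [457.276 233.517 178.375] 0.605762800902266
8.575 j6 -0.13154962457196331 yaw 2.0468076797550045 M [-0.339  0.12   1.03 ] F [-0.397 -2.138  5.363] [457.268 233.483 178.319] 0.6048541929766923
8.825 j6 -0.03110006899444994 yaw 1.9462187873105101 M [-0.567  0.053  0.637] F [ 0.427 -3.54   5.651] [457.286 233.415 178.097] 0.6049471130965159
```

The moment jumped to about 1 N·m at roughly 2.2 rad, which is the stop. I'll release, rise and check.

```bash
python3 -m inch '[[0,0,0.03,0,0,0,1],[0,0,0,0,0,0,-1],[0,0,0,0,0,0,-1],[0,0,0,0,0,0,-1],[0,0,0,0,0,-4,-1],[0,0,0,0,0,-5,-1],[0,0,0,0,0,-4,-1],[0,0,0,0,0,0,-1]]'; python3 wr.py w2; python3 - <<'E'
from h import *
np.set_printoptions(precision=1,suppress=True)
p=env.read_camera('top')
yaw=np.radians(-9.8)
D=cloud(p,np.ones((480,640),bool)); 
# chest frame cloud near drawer
c,s=np.cos(yaw),np.sin(yaw); A=np.array([[c,s],[-s,c]])
Q=D.copy(); Q[:,:2]=(D[:,:2]-[608.5,-215])@A.T
B=Q[(abs(Q[:,1])<130)&(Q[:,0]>-300)&(Q[:,0]<20)&(Q[:,2]>40)]
for lo in range(-270,20,10):
    b=B[(B[:,0]>=lo)&(B[:,0]<lo+10)]
    if len(b): print(lo,len(b),b[:,1].min(),b[:,1].max(),np.percentile(b[:,2],[10,50,95]))
E
```

```text
t: 9.82
eef_pos: [457.9, 233.9, 310.4]
tcp_rot: [3.136, -0.0, 1.911]
ft_force: [0.7, 0.1, -1.7]
opening: 1.003
grip_force: 0.0
0.86 [426.717 204.02  195.046] [486.521 263.962 210.964] [455.995 235.517 205.217] ((456.7259826660156, 233.87274169921875), 30.090251922607422)
[(0.95, array([456.346, 237.73 , 206.8  ]))]
9.975 [0.344 0.242 1.695 0.    1.205 0.004] [456.69  233.426 306.753] [-3.14 -0.    1.91] [432.795 302.455 479.666]
-190 114 -61.62096540194819 46.71706843588528 [ 96.5 100.  103.7]
-180 53 -57.36978795625394 46.717090303096114 [ 95.   97.6 102. ]
-170 21 -50.171191163595154 39.83784056660419 [ 96.2  98.8 101.1]
-160 18 -52.44085731745883 39.493323437625634 [ 94.6  97.3 100.3]
-150 290 -101.50671956854102 90.47623723596146 [ 86.4 115.3 120.4]
-140 223 -102.66529096449352 90.61369049964757 [108.3 116.4 121.3]
-130 148 -89.32313202853894 78.67858276104393 [ 73.5 104.2 110.8]
-120 215 -90.77774516025183 78.47058916415 [ 71.9  75.3 106.2]
-110 215 -90.61245650982833 78.48514287867695 [ 71.9  75.6 105. ]
-100 220 -92.0558721127753 78.94295004755574 [ 71.6  76.2 107.9]
-90 202 -90.90691676365833 78.55858174231183 [ 72.5  76.5 106.5]
-80 219 -101.28299068706997 89.0294538004747 [ 71.5  75.9 105.4]
-70 220 -101.78863263977007 90.30134067325216 [ 69.5  76.4 107.3]
-60 457 -105.9714755212885 93.59244424526301 [ 73.1 107.2 132.9]
-50 258 -106.64332849233273 93.45941735591634 [126.3 129.3 133.7]
-40 260 -105.70272241674458 93.45241774694308 [126.3 129.9 133.1]
-30 257 -103.94354213941257 93.29178617262767 [126.3 129.6 133.5]
-20 261 -106.96535677025784 93.43475353753745 [125.9 129.5 133.8]
-10 255 -105.42874300276947 93.4592291170883 [126.  129.4 133.8]
0 249 -105.77265116209699 93.19451140216493 [125.7 129.6 134. ]
10 256 -105.62723346642728 93.27619090800081 [126.  129.3 133.4]
```

View pics/w2.png

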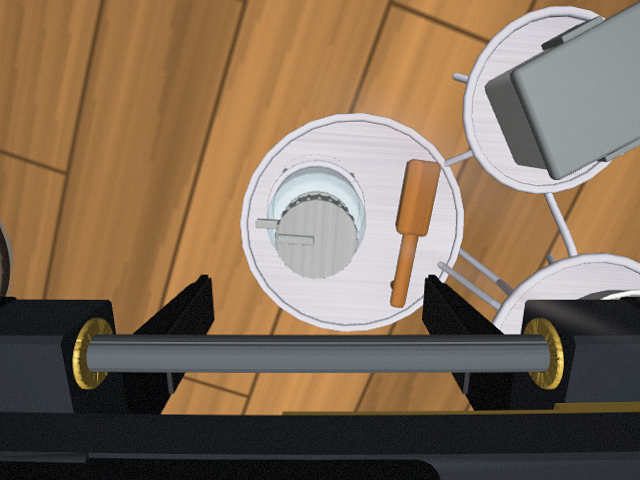

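The ridge at (295,240) now points over the lug at (265,224), so the cap is tight. Next is the drawer: its bar is at about (420,-190,99) and the push direction is (0.985,-0.17).

```bash
python3 -m inch '[[0,0,-0.177,0,0,0,1],[0,0,-0.177,0,0,0,1],[0,0,-0.177,0,0,0,1],[0,0,-0.177,0,0,0,1],[0,0,-0.177,0,0,0,1],[0,0,-0.177,0,0,0,1],[0,0,0,0,-4.24,0,1],[0,0,0,0,-4.24,0,1],[0,0,0,0,-4.24,0,1],[0,0,0,0,-4.24,0,1],[0,0,0,0,-4.24,0,1],[0,0,0,0,-4.24,0,1],[0,0,0,0,-4.24,0,1],[0,0,0,0,-4.24,0,1],[0,0,0,0,-4.24,0,1],[0,0,0,0,-4.24,0,1],[0,0,0,0,0,5,1],[0,0,0,0,0,5,1],[0,0,0,0,0,0,1]]'; python3 st.py
python3 - <<'E'
from h import *
np.set_printoptions(precision=1,suppress=True)
p=env.read_camera('wrist');save(p,'w3')
yaw=np.radians(-9.8)
D=cloud(p,np.ones((480,640),bool)); 
c,s=np.cos(yaw),np.sin(yaw); A=np.array([[c,s],[-s,c]])
Q=D.copy(); Q[:,:2]=(D[:,:2]-[608.5,-215])@A.T
B=Q[(abs(Q[:,1])<130)&(Q[:,0]>-260)&(Q[:,0]<-100)&(Q[:,2]>20)&(Q[:,2]<125)]
for lo in range(-260,-100,5):
    b=B[(B[:,0]>=lo)&(B[:,0]<lo+5)]
    if len(b): print(lo,len(b),b[:,1].min(),b[:,1].max(),np.percentile(b[:,2],[10,50,95]))
E
```

```text
t: 12.4
eef_pos: [383.9, -183.4, 205.1]
tcp_rot: [3.138, -0.007, 2.972]
ft_force: [-0.0, -0.2, 0.2]
opening: 0.006
grip_force: 0.0
12.4 j6 -2.002162111391177 yaw 2.9716005394761553 M [ 0.006 -0.053  0.003] F [-0.049 -0.156  0.222] [ 383.931 -183.442  205.114] 0.005791009896027511
-190 771 -59.060216336917144 50.74294736960907 [ 94.8  97.7 100.1]
-185 292 -58.980361304163786 50.603995846155314 [ 98.8  99.7 100.8]
-150 11 -6.6304650446356215 92.80624772860655 [80.3 82.5 85.5]
-130 2 -6.620460482285791 -5.873440529716291 [106.2 106.4 106.6]
-110 1 -5.726430135258225 -5.726430135258225 [74.7 74.7 74.7]
-105 14 -6.56396647723954 -5.72161089390555 [74.5 76.3 77.6]
```

View pics/w3.png

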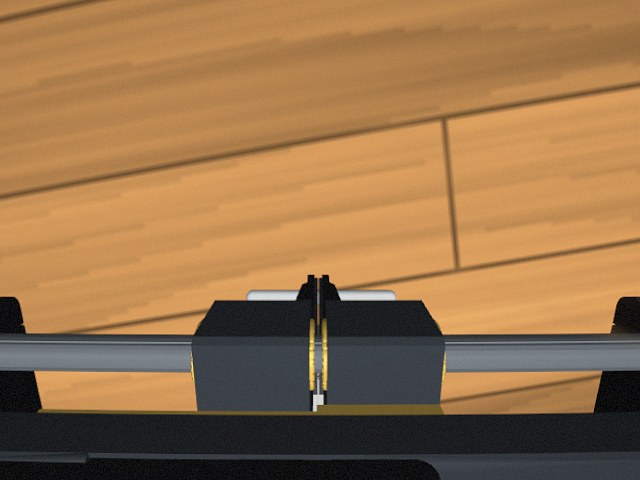

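The bar shows white at row 296, columns 248–395, centred behind the shut fingers at column 318. I'll descend and push.

```bash
python3 -m inch '[[0,0,0,0,0,4.2,1],[0,0,0,0,0,4.2,1],[0,0,0,0,0,4,1],[0,0,0,-0.8,0,0,1],[0,0,0,-0.8,0,0,1],[0,0,0,-0.8,0,0,1],[0,0,0,-1,0,0,1],[0,0,0,-1,0,0,1],[0,0,0,-1,0,0,1],[0,0,0,-1,0,0,1],[0,0,0,-1,0,0,1],[0,0,0,0,0,0,1]]'; python3 st.py; python3 -m inch '[[0,0,0,-0.8,0,0,1],[0,0,0,-0.8,0,0,1],[0,0,0,0,0,0,1]]'; python3 st.py
```

```text
t: 13.95
eef_pos: [459.2, -197.0, 83.7]
tcp_rot: [-3.141, 0.001, 2.972]
ft_force: [0.6, -0.5, 0.3]
opening: 0.007
grip_force: 0.0
13.95 j6 -1.9390079370012052 yaw 2.972045152694715 M [-0.001 -0.003  0.017] F [ 0.634 -0.451  0.323] [ 459.183 -196.972   83.678] 0.007130194286028454
t: 14.32
eef_pos: [474.9, -199.7, 83.8]
tcp_rot: [-3.141, 0.001, 2.972]
ft_force: [0.4, -0.9, -0.4]
opening: 0.004
grip_force: 0.0
14.325 j6 -1.9277251950181655 yaw 2.9719412711174975 M [0.034 0.021 0.039] F [ 0.412 -0.928 -0.417] [ 474.859 -199.712   83.775] 0.004265031711879442
```

```bash
for k in 1; do python3 -m inch '[[0,0,0,-0.4,0,0,1],[0,0,0,-0.4,0,0,1],[0,0,0,0,0,0,1]]'>/dev/null; python3 st.py;  python3 -m inch '[[0,0,0,-0.3,0,0,1],[0,0,0,0,0,0,1]]'>/dev/null; python3 st.py;python3 -m inch '[[0,0,0,-0.3,0,0,1],[0,0,0,0,0,0,1]]'>/dev/null; python3 st.py; done
python3 - <<'E'
from h import *
p=env.read_camera('top'); cv2.imwrite('pics/t2.png',cv2.resize(cv2.cvtColor(p['img'][150:330,300:500],cv2.COLOR_RGB2BGR),None,fx=3,fy=3))
E
```

```text
14.7 j6 -1.9224202137884256 yaw 2.9718913770895687 M [ 0.     0.067 -0.003] F [0.043 0.308 0.498] [ 482.459 -200.97    83.849] 0.006417121483794378
14.95 j6 -1.9204149986897774 yaw 2.9717531153482986 M [0.083 0.047 0.01 ] F [ 0.548 -0.133  0.245] [ 485.214 -201.399   83.794] 0.0037743231351384386
15.2 j6 -1.9183764701086405 yaw 2.9721684732598233 M [-0.113  2.214 -0.05 ] F [-12.7    -1.665   7.063] [ 485.669 -201.245   83.614] 0.005233313210472526
```

View pics/t2.png

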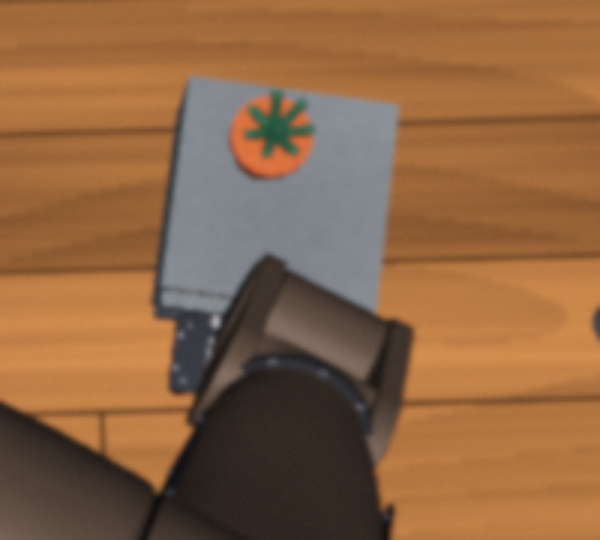

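The drawer front now lies against the chest, with a seam at about (195,292), and the force jumped. One more slight press, then back off and check.

```bash
python3 -m inch '[[0,0,0,-0.2,0,0,1],[0,0,0,0,0,0,1]]'; python3 st.py; python3 -m inch '[[0,0,0,1,0,0,1],[0,0,0,2,0,0,1],[0,0,0,2,0,0,1],[0,0,0,0,0,-5,1],[0,0,0,0,0,-5,1],[0,0,0,0,0,-5,1],[0,0,0,0,0,-5,1],[0,0,0,0,4,0,1],[0,0,0,0,5,0,1],[0,0,0,0,5,0,1],[0,0,0,0,5,0,1],[0,0,0,0,0,0,1]]'
python3 - <<'E'
from h import *
np.set_printoptions(precision=1,suppress=True)
p=env.read_camera('top'); cv2.imwrite('pics/t3.png',cv2.cvtColor(p['img'],cv2.COLOR_RGB2BGR))
yaw=np.radians(-9.8)
D=cloud(p,np.ones((480,640),bool)); 
c,s=np.cos(yaw),np.sin(yaw); A=np.array([[c,s],[-s,c]])
Q=D.copy(); Q[:,:2]=(D[:,:2]-[608.5,-215])@A.T
B=Q[(abs(Q[:,1])<130)&(Q[:,0]>-260)&(Q[:,0]<-40)&(Q[:,2]>20)&(Q[:,2]<145)]
for lo in range(-260,-40,5):
    b=B[(B[:,0]>=lo)&(B[:,0]<lo+5)]
    if len(b): print(lo,len(b),b[:,1].min(),b[:,1].max(),np.percentile(b[:,2],[10,50,95]))
E
```

```text
t: 15.5
eef_pos: [485.8, -201.2, 83.6]
tcp_rot: [3.14, -0.009, 2.972]
ft_force: [-22.4, -1.5, 13.6]
opening: 0.003
grip_force: 11.3
15.5 j6 -1.9170700776352079 yaw 2.9723733537679213 M [-0.226  4.02  -0.064] F [-22.396  -1.544  13.554] [ 485.833 -201.226   83.565] 0.0033743457241724477
t: 17.0
eef_pos: [472.9, -3.9, 283.9]
tcp_rot: [3.141, 0.001, 2.976]
ft_force: [-0.4, -0.8, 0.7]
opening: 0.006
grip_force: 0.0
-115 65 -58.33783399971846 44.271045315850365 [ 43.7  52.7 101.5]
-110 117 -59.85219104924211 47.90394230552358 [ 45.6  97.8 104. ]
-105 50 -60.02385058365344 45.693439351025866 [ 95.9  99.  102.4]
-100 7 -51.27979952688147 39.7774265044436 [ 96.2  97.4 101.2]
-95 16 -51.95634059190324 38.67678268958404 [ 43.1  94.9 101.5]
-90 20 -51.30453327458412 38.51685322069584 [43.2 72.4 99.9]
-85 21 -52.646171119827834 39.299867190520565 [46.2 96.  99.5]
-80 16 -51.69537032157486 39.5552527808313 [ 46.9  95.4 100.9]
-75 324 -102.42603137224334 84.28731642837653 [ 34.8  80.6 118.8]
-70 121 -100.4890857999644 85.60307847501679 [113.8 117.3 121.4]
-65 124 -103.20509359560683 89.55227190005252 [114.2 116.9 120.8]
-60 176 -104.93498282869349 93.58815322773877 [113.9 120.2 132.4]
-55 128 -104.15465623480668 93.02096080029943 [126.6 129.8 133.2]
-50 130 -105.41352687924868 93.39993301473916 [126.3 129.3 134. ]
-45 127 -106.30380359609994 93.26353930437472 [127.  130.  134.3]
```

View pics/t3.png

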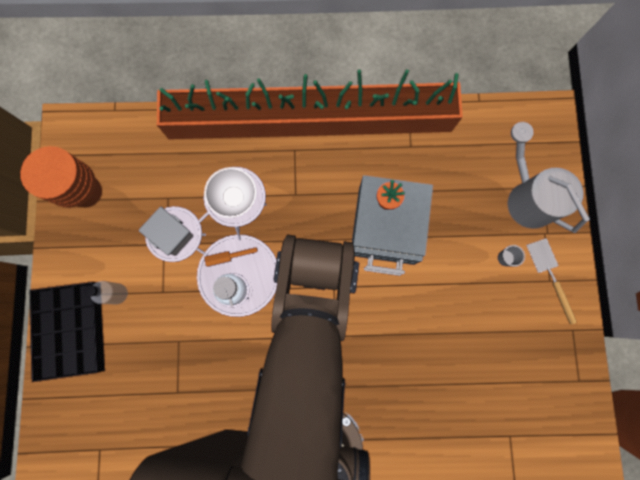

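The picture shows the drawer flush, with its handle (385,267) above the lower one. The cap, bowl, tub, brush, cup and mister are where they were, and the arm is clear.

```bash
python3 -c "
from cell import env
print(env.job_done())"
```

```text
the job is handed in; nothing more can be done
None
```

I screwed the jar cap clockwise about 2.2 rad to its stop, then pushed the upper drawer home, with the lower drawer still shut and everything else where it stood; the job was handed in at about 17 s, with no verdict returned.

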